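# Load the bread-bag clips by colour and hold the spring gate open

## Robot

A 7-joint arm with a two-finger parallel gripper is mounted at the origin on the work surface. World frame = base frame: x ahead of the robot, y to its left, z up, the work surface at z = 0. Lengths are in mm, angles in rad, forces in N, time in s.
With the tool pointing down it reaches from about 425 to 825 mm from the base axis. Payload 3.6 kg.
Tool frame: the origin (TCP) lies at the very end of the fingers, on their centre line; the grasp point (between the pads) lies 19 mm behind it (ctrl.grip_point_offset is the distance from the TCP to the grasp point, in mm); y points along the fingers, z is the direction in which the jaws open and shut, and the axes are right-handed (so a half turn about y gives the same grasp; the last joint's range is limited). The gripper opens to 93 mm and grips with 3 to 60 N. Pads are 15 mm wide; open, the fingers measure 128 mm over their backs; the gripper's body (75 mm by 188 mm) begins 65 mm behind the grasp point.
Start: joints at [-1.27, 0.615, -0.013, 1.423, 0.008, 1.103, -0.04], TCP at [208.625, 615.579, 218.64] pointing down, gripper open.
Joint ranges: [-3.12, 3.12], [-0.3, 2.06], [-1.34, 1.32], [0.26, 2.42], [-1.36, 4.5], [0.01, 1.98], [-2.84, 2.84]. Speed limits (rad/s): [2.79, 2.79, 3.14, 3.14, 3.14, 3.14, 3.14].

## Interface

Orientations are given as a rotation vector (axis times angle).
In Python, from bench import status, imaging, ticket, ctrl gives the robot as it stands.
- The arm moves only by the tool send_rows, never from a script. Its argument "rows" is a list of rows, each an object of numbers: "wx", "wy", "wz": the turn, a rotation vector about the world's x, y, z in degrees; "tx", "ty", "tz": the shift along the world's x, y, z in m; "jaw": the opening, from 0 (shut) to 1 (fully open). In form: [{"wx": .., "wy": .., "wz": .., "tx": .., "ty": .., "tz": .., "jaw": ..}, ...]. A call has 1 to 8 rows; each row is the pose to reach, as a shift and turn from the pose commanded when the call began; what a row does not reach only later rows make up. A row lasts 1/8 s, in which the tool goes at most 62.5 mm and 10.7 degrees, less where a joint would pass 70% of its speed; a pose out of reach is approached as far as the arm can. A call with a gripper value outside its range is refused whole. The fingers move at their own pace and stop on an object; "squeeze" is the grip in N (left out, the last holds). Time passes only in rows, so rows that repeat a pose let the fingers close. It gives the time, the measured TCP pose, the force and the opening at its end, in the units of the state.
- status.observe(): the state, without advancing time (a new reading comes with each control period).
- imaging.camera(name): name is "side" or "top"; returns a dict with "color" (420x560x3 uint8, red, green, blue), "fx", "fy", "cx", "cy" (pixels), "k1" (the pictures are not rectified: a ray, as slopes to the right and down, at radius r is drawn at 1 + k1 r^2 times it, then the intrinsics apply), "rvec" (rotation vector, rad) and "tvec" (3), from world to camera coordinates, as OpenCV has them. Camera axes: x right, y down, z forward; pixel columns grow to the right and rows downward; lengths in mm; the calibration is good to about 2 mm. A picture is of the moment at which its call begins. There is no depth.
- ticket.hand_in(): hands the job in, once; it reports no verdict.
The state is a dict: "t": time; "qpos": joint angles; "qvel": joint speeds; "joint_torque": joint torques, N m; "position": TCP position; "orientation": TCP orientation; "wrist_force": force on the tool from outside, world axes, zero at the start; "moment": the same for the moment, N m; "grip_width": finger opening in mm.
Only numpy, scipy, OpenCV 4.12 (cv2) and the standard library are available. Lean on these libraries where they do the work, as an engineer would, in place of code of your own. Each camera call takes 0.05 s, during which the arm holds its last target.

## Task

Put the two blue bread-bag clips and the yellow one into the hopper bay of their own colour on the clip loader, so that they rest on its closed gate. Only when all three are in and let go, pull the spring-return gate out by its red handle bar until the red pointer stands over the green band, so that the clips drop into the trays below, and keep it there: the program finishes while the gripper is still holding the gate open at the band. Leave everything else on the bench where it is.

Things in the scene. Friction and masses are not known exactly. Their poses are not given: they have to be found in the camera images.
- blue_clip_a: bag clip, a closed blue plastic bar 60 x 20 x 16 mm (x, y, z), about 20 g, lying flat on the bench; origin at the centre of its underside, x along its length, z up
- blue_clip_b: bag clip, a closed blue plastic bar 60 x 20 x 16 mm (x, y, z), about 20 g, lying flat on the bench; origin at the centre of its underside, x along its length, z up
- yellow_clip: bag clip, a closed yellow plastic bar 60 x 20 x 16 mm (x, y, z), about 20 g, lying flat on the bench; origin at the centre of its underside, x along its length, z up
- blue_bay: blue hopper bay with its blue catch tray below; on the left or right of the loader. Origin: bench height, vertical centre line; axes as the loader's. Bay: open top, inside 74 (x) by 84 mm (y), walls 4 mm, from 91 to 127 mm up; its floor is the closed gate plate, top 89 mm up. Tray: same plan, floor at 6 mm, coloured walls to 35 mm, clear walls to 83 mm. Smooth, slippery plastic
- yellow_bay: yellow hopper bay with its yellow catch tray below; on the left or right of the loader. Origin: bench height, vertical centre line; axes as the loader's. Bay: open top, inside 74 (x) by 84 mm (y), walls 4 mm, from 91 to 127 mm up; its floor is the closed gate plate, top 89 mm up. Tray: same plan, floor at 6 mm, coloured walls to 35 mm, clear walls to 83 mm. Smooth, slippery plastic
- loader: white clip loader fixed to the bench, 206 mm wide, with the two bays side by side at y = +47 and -47 mm. Origin: bench height, midway between the bays; z up, x points to its back (white box 120 mm high, 48 to 108 mm behind the origin). The gate is pulled along -x. A black scale strip on its -y side carries a green band 16 mm long
- gate (a joint): travel of the sliding gate, m: 0 closed (it springs back by itself), grows as it is pulled out along the loader's -x; hard stop at 0.112. Its red pointer is over the green band from 0.082 to 0.098 (middle 0.090); from 0.080 on the bays have no floor. The spring pulls with about 3 N closed and 8.5 N at the band
- gate_handle (a point): middle of the gate's red handle bar: 12 mm thick (loader's x), 80 mm long (loader's y), 16 mm high, centre 125 mm above the bench, on two thin posts 31 mm either side of the middle. Closed, it is 105 mm in front of the loader's origin, with 58 mm free between bar and bays. The gate plate lies 36 mm below the bar's centre
- scraper: bystander, leave alone: dough scraper lying flat, steel blade 110 x 75 mm with a wooden grip; origin under its middle
- brush: bystander, leave alone: pastry brush lying on the bench, about 200 mm long; origin under its middle, x along it
- cutter: bystander, leave alone: steel ring cutter, 64 mm across, 30 mm high; origin at the centre of its underside
- jar: bystander, leave alone: amber glass jar with red lid, 68 mm across, 100 mm high; origin at the centre of its underside
- cup: bystander, leave alone: white mug, 84 mm across, 70 mm high; origin at the centre of its underside
Not all that is in view belongs to the job. There is more than one size of the blue_bay; the job needs the smaller.

How it is judged (in metres and radians):
On the way, in this order (a step that is already met when the one before it is completed fails the run):
1. all three clips lie let go in the bays of their colour, on the closed gate (value of joint gate below 0.012 m and x of blue_clip_a in the frame of blue_bay between -0.038 and 0.038 m and y of blue_clip_a in the frame of blue_bay between -0.043 and 0.043 m and z of blue_clip_a in the frame of blue_bay between 0.08 and 0.13 m and contact force between the fingers and blue_clip_a below 0.3 N and linear speed of each of blue_clip_a, blue_clip_b, yellow_clip below 0.1 m/s and x of blue_clip_b in the frame of blue_bay between -0.038 and 0.038 m and y of blue_clip_b in the frame of blue_bay between -0.043 and 0.043 m and z of blue_clip_b in the frame of blue_bay between 0.08 and 0.13 m and contact force between the fingers and blue_clip_b below 0.3 N and x of yellow_clip in the frame of yellow_bay between -0.038 and 0.038 m and y of yellow_clip in the frame of yellow_bay between -0.043 and 0.043 m and z of yellow_clip in the frame of yellow_bay between 0.08 and 0.13 m and contact force between the fingers and yellow_clip below 0.3 N), for 0.2 s.
2. the fingers hold the gate with its pointer over the green band (value of joint gate between 0.082 and 0.098 m and contact force between the fingers and gate above 1.5 N), for 0.2 s.
At the end, for the whole second after the job is handed in: Through the last second the fingers hold the gate still (at least 1.5 N) at 82 to 98 mm of travel, pointer over the green band; both blue clips are in the blue tray and the yellow one in the yellow tray, below the gate plate (origin under 70 mm, lying or standing) and not touching it (all of step 2 and velocity of joint gate between -0.03 and 0.03 m/s and x of blue_clip_a in the frame of blue_bay between -0.038 and 0.038 m and y of blue_clip_a in the frame of blue_bay between -0.043 and 0.043 m and z of blue_clip_a in the frame of blue_bay between 0 and 0.07 m and contact force between each of blue_clip_a, blue_clip_b, yellow_clip and gate below 0.3 N and x of blue_clip_b in the frame of blue_bay between -0.038 and 0.038 m and y of blue_clip_b in the frame of blue_bay between -0.043 and 0.043 m and z of blue_clip_b in the frame of blue_bay between 0 and 0.07 m and x of yellow_clip in the frame of yellow_bay between -0.038 and 0.038 m and y of yellow_clip in the frame of yellow_bay between -0.043 and 0.043 m and z of yellow_clip in the frame of yellow_bay between 0 and 0.07 m); the arm keeps its last pose, push and grip.
It fails at once if a bystander (scraper, brush, cutter, jar or mug) is shifted by more than 30 mm (distance of any of scraper, brush, cutter, jar, cup from where it was at the start of the episode above 0.03 m).
It also fails if it takes over 72 s, if anything falls off the work surface, if the arm or the gripper's body presses on something with over 40 N, if the wrist force passes 120 N, or if a joint passes its speed limit or range.

## Working session

There is one attempt and no reset: what is moved stays moved. The work goes in short steps, Python scripts to look and compute and a tool call to move; the robot and the scene stay as the last step left them, time stands still between calls to the robot, and variables do not carry over. Pictures are saved under pics/ and viewed, and the job is handed in when it is done.

Besides the shell and the picture viewer there is one more tool, called after "Call:" as name([rows], argument=value, ...), one row to a line, values as JSON. send_rows: Moves the arm, as the interface text tells. Its arguments: {"type":"object","properties":{"rows":{"type":"array"},"squeeze":{"type":"number"}},"required":["rows"]}

```bash
mkdir -p pics; ls; python3 - <<'E'
from bench import status, imaging
import cv2
for n in("side","top"):
    c=imaging.camera(n); cv2.imwrite(f"pics/{n}0.png",cv2.cvtColor(c["color"],cv2.COLOR_RGB2BGR))
    print(n,{k:c[k] for k in c if k!="color"})
print(status.observe())
E
```

```text
pics
side {'fx': 547.0611529133986, 'fy': 547.0611529133986, 'cx': 283.18832547620747, 'cy': 214.99931751255602, 'k1': -0.04759629887211135, 'rvec': array([ 0.07088197, -2.89076097,  1.16762593]), 'tvec': array([ 510.74340339,  171.78213879, 1270.92687076])}
top {'fx': 413.4145602613683, 'fy': 413.4145602613683, 'cx': 284.2968158488367, 'cy': 208.02864595819815, 'k1': -0.055263424803688545, 'rvec': array([ 2.15387552, -2.10393054,  0.24216247]), 'tvec': array([-155.25021534,  535.32072763,  978.35555864])}
{'t': 0.1, 'qpos': array([-1.27051042,  0.61583231, -0.01262397,  1.42468516,  0.00809763,
        1.10341177, -0.0403808 ]), 'qvel': array([-2.24306577e-05, -2.08463434e-03,  9.67932066e-04, -5.49471779e-03,
        9.66021549e-04,  4.40423673e-04, -2.43396216e-04]), 'joint_torque': array([ 1.82270367e-03, -4.60040474e+01,  2.10252707e-01, -1.66244602e+01,
       -6.12298236e-02,  1.69264519e-02,  8.71863631e-05]), 'position': array([208.41189509, 614.94996008, 217.6083544 ]), 'orientation': array([-1.5578124 ,  0.2567368 , -0.25618331]), 'wrist_force': array([ 0.13191559, -0.6515398 , -0.21919324]), 'moment': array([-0.00527239, -0.01169243, -0.00164303]), 'grip_width': 92.98401266593117}
```

View pics/top0.png

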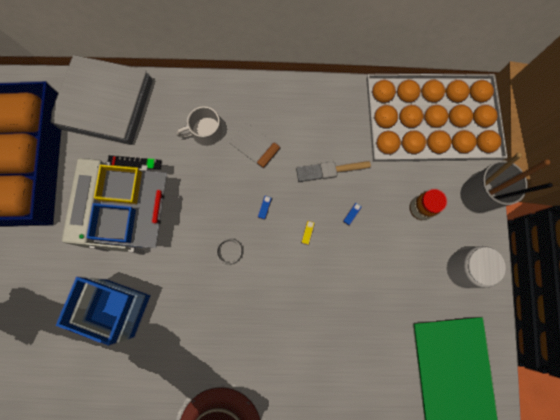

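View pics/side0.png

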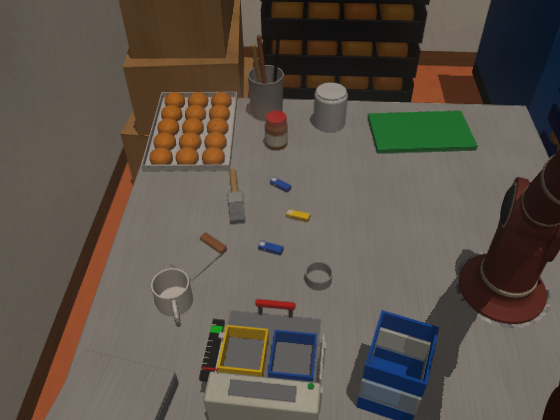

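The top view shows the loader at about (115,205) with its yellow bay at (117,184) and blue bay at (111,224). The handle is at (157,207), the clips at (265,207) blue, (352,214) blue and (308,233) yellow, and a big blue bin at (105,310).

Next I'll write the helpers and the measurements.

```bash
cat > h.py <<'E'
import numpy as np, cv2
from bench import status, imaging
def cam(n):
    c=imaging.camera(n); c["K"]=np.array([[c["fx"],0,c["cx"]],[0,c["fy"],c["cy"]],[0,0,1.]]); c["D"]=np.array([c["k1"],0,0,0,0.])
    c["R"]=cv2.Rodrigues(c["rvec"])[0]; c["C"]=-c["R"].T@c["tvec"]; c["hsv"]=cv2.cvtColor(c["color"],cv2.COLOR_RGB2HSV); return c
def proj(c,P): return cv2.projectPoints(np.atleast_2d(np.array(P,float)),c["rvec"],c["tvec"],c["K"],c["D"])[0][:,0]
def ray(c,px):
    u=cv2.undistortPoints(np.array(px,float).reshape(-1,1,2),c["K"],c["D"])[:,0]
    return np.c_[u,np.ones(len(u))]@c["R"]
def onz(c,px,z):
    d=ray(c,px); return c["C"]+d*((z-c["C"][2])/d[:,2])[:,None]
def save(c,f,roi=None,s=1):
    im=cv2.cvtColor(c["color"],cv2.COLOR_RGB2BGR)
    if roi: x0,y0,x1,y1=roi; im=im[y0:y1,x0:x1]
    cv2.imwrite("pics/"+f,cv2.resize(im,None,fx=s,fy=s,interpolation=cv2.INTER_CUBIC))
def comps(c,lo,hi,amin=20):
    m=cv2.inRange(c["hsv"],np.array(lo),np.array(hi)); n,l,s,ce=cv2.connectedComponentsWithStats(m)
    return [(l==i, s[i],ce[i]) for i in range(1,n) if s[i][4]>=amin]
E
python3 - <<'E'
from h import *
T=cam("top");S=cam("side")
print("tcp px",proj(T,[[208,615,218],[0,0,0]]),proj(S,[[208,615,218],[0,0,0]]),T["C"],S["C"])
for c,n in((T,"top"),(S,"side")):
  for col,lo,hi in(("blue",(100,120,60),(125,255,255)),("yel",(20,140,90),(35,255,255)),("red",(0,200,90),(5,255,255)),("green",(50,180,60),(70,255,255))):
    for m,s,ce in comps(c,lo,hi,12):
        ys,xs=np.nonzero(m); r=cv2.minAreaRect(np.c_[xs,ys].astype(np.float32))
        if s[4]<1200: print(n,col,s,ce.round(1),np.round(r[1],1),round(r[2],1),onz(c,[r[0]],16)[0].round(0))
save(T,"topA.png",(40,130,240,360),3);save(T,"topB.png",(220,130,460,260),3)
save(S,"sideA.png",(190,280,450,420),3)
E
```

```text
tcp px [[-89.89445184 342.35794402]
 [219.87088528 430.17671807]] [[490.3029819  563.23978321]
 [501.15303536 288.30901431]] [ 334.1344015  -116.54685237 1068.93477016] [ 466.96524005  783.94028112 1035.85913055]
top blue [ 7 83 23  1 23] [18. 83.] [22.  0.] 180.0 [884. 609.  16.]
top blue [  0  82  46 137 327] [ 32.4 162.4] [ 30.4 142.6] 13.0 [682. 540.  16.]
top blue [258 201  12  18 125] [263.5 209.5] [ 7.  17.4] 18.4 [542. -90.  16.]
top blue [ 87 203  45  39 361] [109.3 222. ] [40.9 36.6] 6.8 [497. 307.  16.]
top blue [344 207  15  18 119] [350.6 215.6] [ 6.9 17.3] 35.0 [ 532. -317.   16.]
top yel [ 94 164  45  40 491] [116.1 182.6] [41.5 36.7] 5.7 [601. 300.  16.]
top yel [302 221  12  24 143] [307. 234.] [ 7.6 22.1] 15.9 [ 484. -205.   16.]
top red [112 157   3   8  15] [113.2 160.3] [1.8 7.1] 11.3 [664. 313.  16.]
top red [153 191   8  32 123] [156.4 206.2] [ 3.9 31.4] 9.1 [542. 188.  16.]
top red [423 190  23  23 421] [433.9 200.8] [22. 22.] 90.0 [ 576. -541.   16.]
top green [146 159   8   9  59] [150.1 163. ] [8. 7.] 90.0 [659. 216.  16.]
side blue [271 179  20  11  91] [281.7 184. ] [19.2  5.4] 26.6 [ 535. -320.   16.]
side blue [259 242  24  11 139] [271.8 247.3] [22.9  7.9] 13.0 [547. -88.  16.]
side blue [268 330  49  51 890] [292.6 351.4] [45.2 47.5] 5.7 [482. 204.  16.]
side blue [357 397  57  23 562] [382.7 409.5] [58.2 10.8] 18.4 [299. 317.  16.]
side yel [286 210  24  12 155] [298.9 215.2] [22.8  8.5] 13.2 [ 484. -202.   16.]
side yel [217 325  51  51 921] [243.7 347. ] [45.5 49.1] 8.1 [587. 197.  16.]
side red [256 300  38   7 150] [274.7 303.1] [37.3  4.1] 5.2 [527.  76.  16.]
side red [204 367  13   3  17] [210.2 368.2] [12.1  1.2] 5.7 [649. 243.  16.]
side green [210 326  13   7  72] [216.  328.7] [12.  6.] -0.0 [649. 150.  16.]
side green [308 383   5   5  18] [310.3 385.3] [4. 4.] 90.0 [444. 270.  16.]
```

View pics/topA.png

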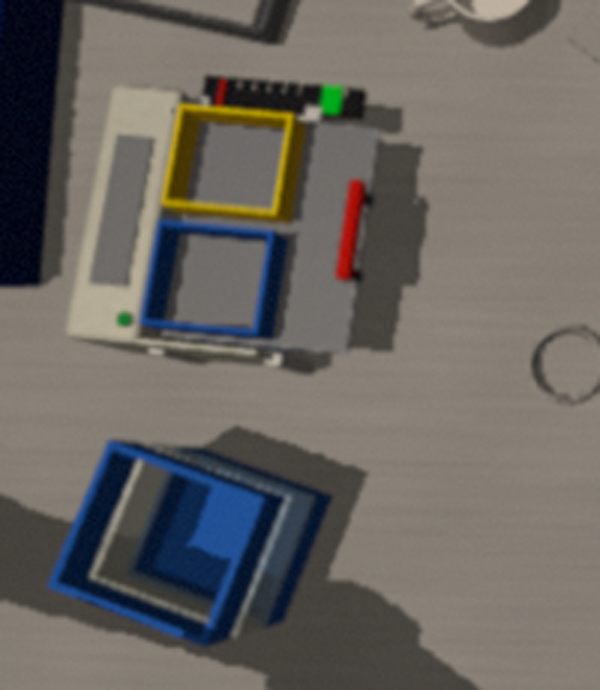

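View pics/topB.png

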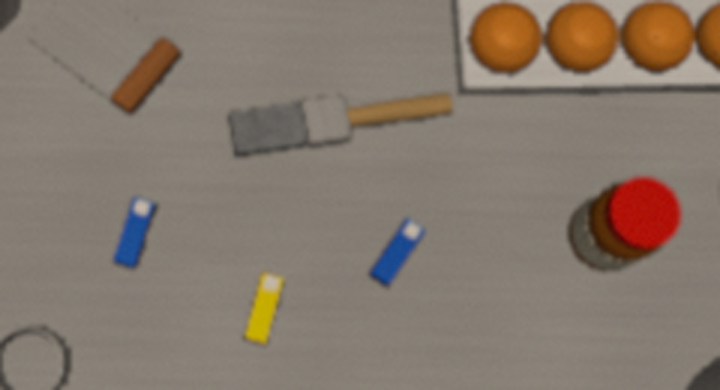

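View pics/sideA.png

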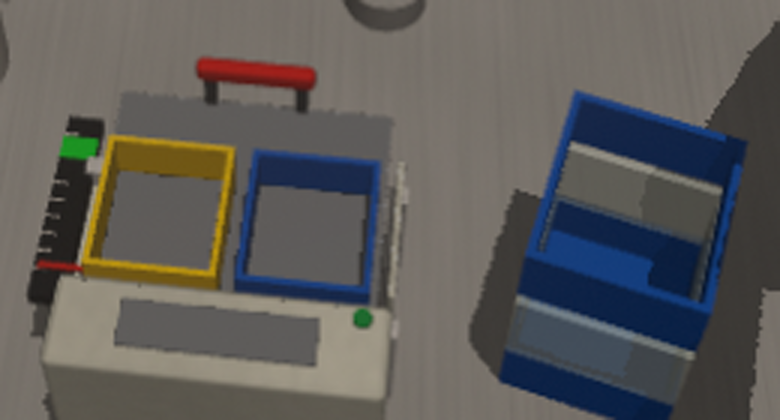

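Two blue bays are in view. One is the loader's, at top px (111,224). The other is the free-standing blue bin at (105,310), which is clearly bigger. The loader's bay is the smaller and sits beside the yellow one on the gate, so it is the one meant. The crop confirms this. Next I measure the rims, handle, clips and cutter.

```bash
python3 - <<'E'
from h import *
T=cam("top");S=cam("side")
def rect(P):
    c,(a,b),an=cv2.minAreaRect(P[:,:2].astype(np.float32)); return np.round(c,1),round(a,1),round(b,1),round(an,1)
for c,n in((T,"top"),(S,"side")):
  for col,lo,hi in(("yel",(20,140,150),(35,255,255)),("blue",(100,120,115),(125,255,255)),("yelall",(20,120,50),(35,255,255)),("blueall",(100,120,50),(125,255,255))):
    for m,s,ce in comps(c,lo,hi,150):
        if n=="top" and not(80<ce[0]<140 and 160<ce[1]<260): continue
        if n=="side" and not(200<ce[0]<320 and ce[1]>300): continue
        ys,xs=np.nonzero(m); print(n,col,s,rect(onz(c,np.c_[xs,ys],127)))
# clips: saturated body + white label, mask grown locally vs bench
for c,n,cl in((T,"top",{"A":(265,207),"B":(352,214),"Y":(308,233)}),(S,"side",{"A":(271,247),"B":(281,184),"Y":(298,215)})):
  for k,(u,v) in cl.items():
    h=c["hsv"].astype(int); x0,y0=u-20,v-20; w=h[y0:y0+40,x0:x0+40]
    m=((w[...,1]>110)|((w[...,2]>150)&(w[...,1]<60))).astype(np.uint8)
    nn,l,s,ce=cv2.connectedComponentsWithStats(m); i=1+np.argmax(s[1:,4]); ys,xs=np.nonzero(l==i)
    P=np.c_[xs+x0,ys+y0]; print(n,k,s[i],"z16",rect(onz(c,P,16)),"z8",rect(onz(c,P,8)))
# handle two views
p=[];
for c in(T,S):
    for m,s,ce in comps(c,(0,200,90),(5,255,255),100):
        ys,xs=np.nonzero(m); 
        if s[2]<45 and (ce[0]<200 if c is T else ce[1]>290):
            pts=np.c_[xs,ys].astype(float); d=pts-ce; e=np.linalg.svd(d,full_matrices=False)[2][0]; t=d@e
            p.append((c,ce)); print("handle z125",onz(c,[ce],125).round(1),"ends",onz(c,[ce+e*t.min(),ce+e*t.max()],125).round(0).tolist())
A=[];b=[]
for c,px in p:
    d=ray(c,[px])[0]; d/=np.linalg.norm(d); M=np.eye(3)-np.outer(d,d); A.append(M); b.append(M@c["C"])
print("tri",np.linalg.lstsq(np.vstack(A),np.hstack(b),rcond=None)[0].round(1))
print("cutter",onz(T,[(231,251)],15),onz(S,[(319,276)],15))
E
```

```text
top yel [ 94 165  43  37 225] (array([575. , 257.8]), 91.7, 82.0, 86.1)
top blue [ 87 203  44  38 155] (array([481.2, 263.5]), 90.0, 80.6, 86.0)
top yelall [ 93 164  49  40 842] (array([573. , 251.7]), 105.4, 90.3, 87.3)
top blueall [ 87 203  45  39 403] (array([480.9, 261.5]), 94.5, 84.7, 86.9)
side yel [217 325  51  47 300] (array([573.7, 256.4]), 92.0, 81.7, 86.3)
side yelall [ 217  325   52   52 1090] (array([572.2, 260.2]), 101.2, 85.1, 86.3)
side blueall [268 330  49  51 901] (array([480.1, 265.8]), 98.7, 82.1, 86.2)
top A [ 13  10  13  22 151] z16 (array([547.5, -92. ]), 18.8, 57.7, 73.7) z8 (array([549.1, -91.8]), 19.0, 58.1, 73.7)
top B [ 12  10  16  21 140] z16 (array([ 536.9, -320.2]), 18.0, 58.3, 56.5) z8 (array([ 538.5, -321.8]), 18.1, 58.7, 56.5)
top Y [ 13   8  14  24 176] z16 (array([ 484.5, -204.8]), 20.8, 60.1, 75.3) z8 (array([ 485.6, -205.5]), 20.9, 60.6, 75.3)
side A [  8  15  24  13 163] z16 (array([547.4, -87.8]), 26.5, 57.8, 73.9) z8 (array([548.1, -94.6]), 26.7, 58.3, 73.9)
side B [10 14 20 12 99] z16 (array([ 535.6, -320.5]), 19.6, 57.6, 56.6) z8 (array([ 536.2, -329.1]), 19.7, 58.0, 56.6)
side Y [  8  15  24  12 190] z16 (array([ 484.7, -201.4]), 31.8, 60.4, 75.6) z8 (array([ 484.9, -209.1]), 32.0, 60.9, 75.6)
handle z125 [[521.6 156.3 125. ]] ends [[558.0, 154.0, 125.0], [484.0, 159.0, 125.0]]
handle z125 [[520.  151.9 125. ]] ends [[558.0, 149.0, 125.0], [483.0, 154.0, 125.0]]
tri [520.2 155.  129.6]
cutter [[432.02643352 -10.46735698  15.        ]] [[427.63028126  -5.76236     15.        ]]
```

Measured values agree with the given sizes:

| Item | Measured | Expected |
|---|---|---|
| Bay rims | 82×92 mm | 82×92 mm |
| Bay spacing | 94 mm | 94 mm |
| Handle, triangulated | (520.5, 155) | (520.7, 155.2), predicted from the bays |
| Handle height, triangulated | 129.6 mm | 125 mm |
| Loader yaw | 86.3° | – |

The clip lengths also fit.

```bash
cat > st.py <<'E'
from bench import status
import numpy as np
from scipy.spatial.transform import Rotation as R
s=status.observe(); M=R.from_rotvec(s["orientation"]).as_matrix()
print("t",round(s["t"],2),"pos",s["position"].round(1),"ydir",M[:,1].round(3),"zyaw",round(np.degrees(np.arctan2(M[1,2],M[0,2])),1),"F",s["wrist_force"].round(1),"grip",round(s["grip_width"],1),"q",s["qpos"].round(2))
E
python3 st.py
```

```text
t 0.3 pos [208.6 615.3 218.2] ydir [-0.    -0.001 -1.   ] zyaw 71.3 F [-0.1  0.2  0.2] grip 92.7 q [-1.27  0.62 -0.01  1.42  0.01  1.1  -0.04]
```

Call:
send_rows([
  {"tx":0.339,"ty":-0.7065,"tz":0,"wz":2.4,"jaw":0.6},
  {"tx":0.339,"ty":-0.7065,"tz":0,"wz":2.4,"jaw":0.6},
  {"tx":0.339,"ty":-0.7065,"tz":0,"wz":2.4,"jaw":0.6},
  {"tx":0.339,"ty":-0.7065,"tz":0,"wz":2.4,"jaw":0.6},
  {"tx":0.339,"ty":-0.7065,"tz":0,"wz":2.4,"jaw":0.6},
  {"tx":0.339,"ty":-0.7065,"tz":0,"wz":2.4,"jaw":0.6},
  {"tx":0.339,"ty":-0.7065,"tz":0,"wz":2.4,"jaw":0.6},
  {"tx":0.339,"ty":-0.7065,"tz":0,"wz":2.4,"jaw":0.6},
], squeeze=15)

```text
schema error: expected keys wx, wy, wz, tx, ty, tz, jaw
```

```bash
python3 st.py
```

```text
t 0.3 pos [208.6 615.3 218.2] ydir [-0.    -0.001 -1.   ] zyaw 71.3 F [-0.1  0.2  0.2] grip 92.7 q [-1.27  0.62 -0.01  1.42  0.01  1.1  -0.04]
```

All keys are required.

Call:
send_rows([
  {"wx":0,"wy":0,"wz":2.4,"tx":0.339,"ty":-0.7065,"tz":0,"jaw":0.6},
  {"wx":0,"wy":0,"wz":2.4,"tx":0.339,"ty":-0.7065,"tz":0,"jaw":0.6},
  {"wx":0,"wy":0,"wz":2.4,"tx":0.339,"ty":-0.7065,"tz":0,"jaw":0.6},
  {"wx":0,"wy":0,"wz":2.4,"tx":0.339,"ty":-0.7065,"tz":0,"jaw":0.6},
  {"wx":0,"wy":0,"wz":2.4,"tx":0.339,"ty":-0.7065,"tz":0,"jaw":0.6},
  {"wx":0,"wy":0,"wz":2.4,"tx":0.339,"ty":-0.7065,"tz":0,"jaw":0.6},
  {"wx":0,"wy":0,"wz":2.4,"tx":0.339,"ty":-0.7065,"tz":0,"jaw":0.6},
  {"wx":0,"wy":0,"wz":2.4,"tx":0.339,"ty":-0.7065,"tz":0,"jaw":0.6},
], squeeze=15)

```text
t: 1.3
position: [425.8, 163.0, 219.0]
orientation: [-1.559, 0.223, -0.224]
wrist_force: [0.5, -0.3, -0.3]
grip_width: 55.8
```

```bash
python3 st.py
```

```text
t 1.3 pos [425.8 163.  219. ] ydir [ 0.001  0.001 -1.   ] zyaw 73.7 F [ 0.5 -0.3 -0.3] grip 55.8 q [-0.45  0.32  0.05  1.96 -0.02  0.87  0.9 ]
```

Call:
send_rows([
  {"wx":0,"wy":0,"wz":0,"tx":0.122,"ty":-0.254,"tz":-0.149,"jaw":0.6},
  {"wx":0,"wy":0,"wz":0,"tx":0.122,"ty":-0.254,"tz":-0.149,"jaw":0.6},
  {"wx":0,"wy":0,"wz":0,"tx":0.122,"ty":-0.254,"tz":-0.149,"jaw":0.6},
  {"wx":0,"wy":0,"wz":0,"tx":0.122,"ty":-0.254,"tz":-0.149,"jaw":0.6},
  {"wx":0,"wy":0,"wz":0,"tx":0.122,"ty":-0.254,"tz":-0.149,"jaw":0.6},
  {"wx":0,"wy":0,"wz":0,"tx":0.122,"ty":-0.254,"tz":-0.149,"jaw":0.6},
  {"wx":0,"wy":0,"wz":0,"tx":0.122,"ty":-0.254,"tz":-0.149,"jaw":0.6},
])

```text
t: 2.17
position: [546.7, -88.8, 69.4]
orientation: [-1.558, 0.225, -0.223]
wrist_force: [-0.3, 0.2, 0.4]
grip_width: 55.6
```

```bash
python3 st.py; python3 -c "
from h import *
c=cam('side');save(c,'s1.png',(180,130,380,330),3)"
```

```text
t 2.17 pos [546.7 -88.8  69.4] ydir [-0.001  0.001 -1.   ] zyaw 73.7 F [-0.3  0.2  0.4] grip 55.6 q [ 0.09  0.66  0.05  1.86 -0.06  0.62  1.46]
```

View pics/s1.png

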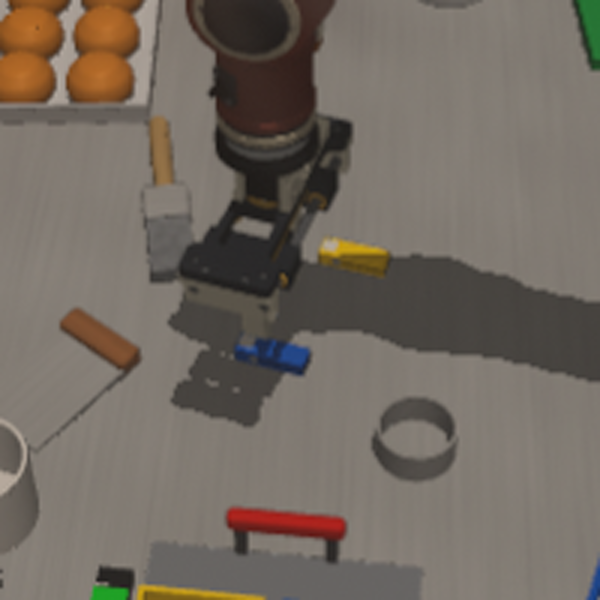

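The side view shows the gripper above blue clip A (crop 270,355), aligned across its width, with nothing nearby in the way. Descending.

Call:
send_rows([
  {"wx":0,"wy":0,"wz":0,"tx":0.001,"ty":-0.002,"tz":-0.05,"jaw":0.6},
  {"wx":0,"wy":0,"wz":0,"tx":0.001,"ty":-0.002,"tz":-0.066,"jaw":0.6},
  {"wx":0,"wy":0,"wz":0,"tx":0.001,"ty":-0.002,"tz":-0.066,"jaw":0.6},
  {"wx":0,"wy":0,"wz":0,"tx":0.001,"ty":-0.002,"tz":-0.066,"jaw":0},
  {"wx":0,"wy":0,"wz":0,"tx":0.001,"ty":-0.002,"tz":-0.066,"jaw":0},
  {"wx":0,"wy":0,"wz":0,"tx":0.001,"ty":-0.002,"tz":-0.066,"jaw":0},
  {"wx":0,"wy":0,"wz":0,"tx":0.001,"ty":-0.002,"tz":-0.066,"jaw":0},
  {"wx":0,"wy":0,"wz":0,"tx":0.001,"ty":-0.002,"tz":-0.066,"jaw":0},
], squeeze=15)

```text
t: 3.22
position: [548.1, -91.3, 4.0]
orientation: [-1.559, 0.223, -0.224]
wrist_force: [-0.6, -0.0, 1.8]
grip_width: 19.5
```

```bash
python3 st.py
```

```text
t 3.23 pos [548.1 -91.3   4. ] ydir [ 0. -0. -1.] zyaw 73.7 F [-0.6 -0.   1.8] grip 19.5 q [ 0.1   0.77  0.04  1.89 -0.06  0.48  1.47]
```

Call:
send_rows([
  {"wx":0,"wy":0,"wz":0,"tx":0,"ty":0,"tz":0.06,"jaw":0},
  {"wx":0,"wy":0,"wz":0,"tx":0,"ty":0.02,"tz":0.12,"jaw":0},
  {"wx":0,"wy":0,"wz":6,"tx":-0.012,"ty":0.07,"tz":0.15,"jaw":0},
  {"wx":0,"wy":0,"wz":12.6,"tx":-0.0676,"ty":0.354,"tz":0.16,"jaw":0},
  {"wx":0,"wy":0,"wz":12.6,"tx":-0.0676,"ty":0.354,"tz":0.16,"jaw":0},
  {"wx":0,"wy":0,"wz":12.6,"tx":-0.0676,"ty":0.354,"tz":0.16,"jaw":0},
  {"wx":0,"wy":0,"wz":12.6,"tx":-0.0676,"ty":0.354,"tz":0.16,"jaw":0},
  {"wx":0,"wy":0,"wz":12.6,"tx":-0.0676,"ty":0.354,"tz":0.16,"jaw":0},
])

```text
t: 4.22
position: [478.7, 266.5, 163.6]
orientation: [-1.569, 0.048, -0.047]
wrist_force: [0.4, -1.0, -0.3]
grip_width: 19.8
```

Call:
send_rows([
  {"wx":0,"wy":0,"wz":0,"tx":0,"ty":0,"tz":0,"jaw":0},
])

```text
t: 4.35
position: [478.4, 267.4, 163.4]
orientation: [-1.568, 0.046, -0.044]
wrist_force: [0.9, -0.1, 0.5]
grip_width: 19.8
```

```bash
python3 st.py; python3 -c "
from h import *
c=cam('side');save(c,'s2.png',(180,200,420,400),3)
c=cam('top');save(c,'t2.png',(50,130,250,300),3)"
```

```text
t 4.35 pos [478.4 267.4 163.4] ydir [-0.001  0.002 -1.   ] zyaw 86.7 F [ 0.9 -0.1  0.5] grip 19.8 q [-0.55  0.52  0.01  1.79 -0.01  0.83  0.97]
```

View pics/s2.png

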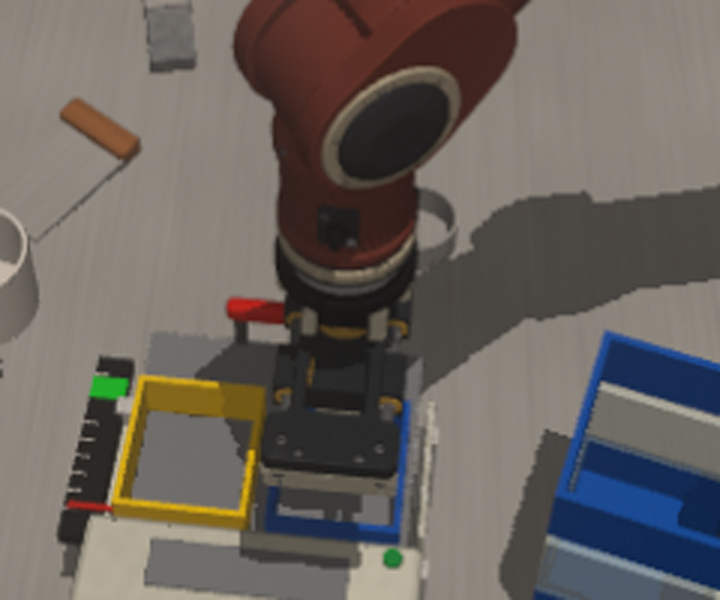

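View pics/t2.png

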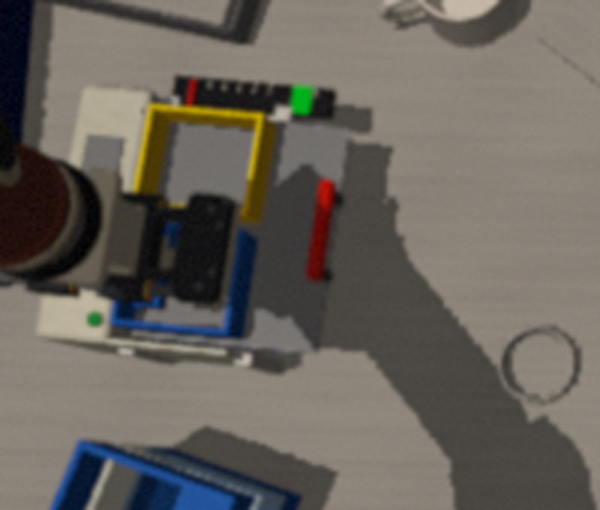

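The clip is in the jaws, over the loader's blue bay (crop about 330,480 side), and the loader is unshifted.

```bash
python3 st.py
```

```text
t 4.45 pos [480.2 262.  163.3] ydir [-0.    -0.002 -1.   ] zyaw 86.3 F [-0.2 -0.4 -0.6] grip 20.2 q [-0.55  0.52  0.01  1.79 -0.01  0.83  0.97]
```

Call:
send_rows([
  {"wx":0,"wy":0,"wz":0,"tx":0,"ty":0,"tz":-0.03,"jaw":0},
  {"wx":0,"wy":0,"wz":0,"tx":0,"ty":0,"tz":-0.055,"jaw":0},
  {"wx":0,"wy":0,"wz":0,"tx":0,"ty":0,"tz":-0.067,"jaw":0},
  {"wx":0,"wy":0,"wz":0,"tx":0,"ty":0,"tz":-0.067,"jaw":0},
  {"wx":0,"wy":0,"wz":0,"tx":0,"ty":0,"tz":-0.067,"jaw":0.32},
  {"wx":0,"wy":0,"wz":0,"tx":0,"ty":0,"tz":-0.067,"jaw":0.32},
  {"wx":0,"wy":0,"wz":0,"tx":0,"ty":0,"tz":-0.067,"jaw":0.32},
])

```text
t: 5.32
position: [480.7, 263.0, 97.3]
orientation: [-1.57, 0.05, -0.052]
wrist_force: [0.6, -0.3, 0.3]
grip_width: 29.5
```

Call:
send_rows([
  {"wx":0,"wy":0,"wz":0,"tx":0,"ty":0,"tz":0.03,"jaw":0.32},
  {"wx":0,"wy":0,"wz":0,"tx":0,"ty":0,"tz":0.075,"jaw":0.32},
  {"wx":0,"wy":0,"wz":0,"tx":0.001,"ty":-0.05,"tz":0.08,"jaw":0.6},
  {"wx":0,"wy":0,"wz":-5,"tx":0.002,"ty":-0.11,"tz":0.08,"jaw":0.6},
  {"wx":0,"wy":0,"wz":-11,"tx":0.004,"ty":-0.17,"tz":0.08,"jaw":0.6},
  {"wx":0,"wy":0,"wz":-11,"tx":0.004,"ty":-0.23,"tz":0.08,"jaw":0.6},
  {"wx":0,"wy":0,"wz":-11,"tx":0.004,"ty":-0.29,"tz":0.08,"jaw":0.6},
  {"wx":0,"wy":0,"wz":-11,"tx":0.004,"ty":-0.35,"tz":0.08,"jaw":0.6},
])

```text
t: 6.32
position: [484.5, -88.9, 177.2]
orientation: [-1.561, 0.2, -0.202]
wrist_force: [1.1, -0.2, 0.4]
grip_width: 55.9
```

```bash
python3 st.py; python3 -c "
from h import *
c=cam('top');save(c,'t3.png',(50,130,350,300),2.6)"; python3 st.py
```

```text
t 6.33 pos [484.5 -88.9 177.2] ydir [ 0.001 -0.    -1.   ] zyaw 75.3 F [ 1.1 -0.2  0.4] grip 55.9 q [ 0.07  0.43  0.09  1.93 -0.05  0.79  1.51]
t 6.38 pos [ 483.4 -100.7  177.4] ydir [ 0.002 -0.009 -1.   ] zyaw 74.5 F [-0.  -4.9  0.5] grip 56.2 q [ 0.08  0.43  0.1   1.92 -0.05  0.79  1.51]
```

View pics/t3.png

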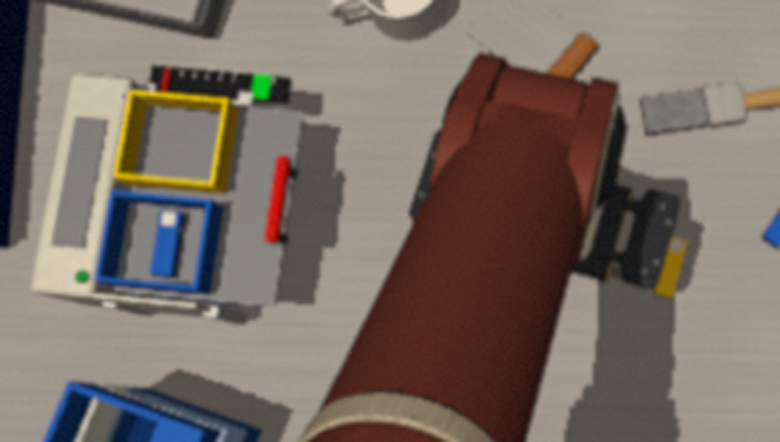

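Blue clip A lies in the middle of the loader's blue bay (crop 167,243). Now the yellow one.

Call:
send_rows([
  {"wx":0,"wy":0,"wz":0,"tx":0,"ty":-0.05,"tz":-0.03,"jaw":0.6},
  {"wx":0,"wy":0,"wz":0,"tx":0,"ty":-0.09,"tz":-0.07,"jaw":0.6},
  {"wx":0,"wy":0,"wz":0,"tx":0,"ty":-0.11,"tz":-0.1,"jaw":0.6},
  {"wx":0,"wy":0,"wz":0,"tx":0,"ty":-0.1165,"tz":-0.11,"jaw":0.6},
  {"wx":0,"wy":0,"wz":0,"tx":0,"ty":-0.1165,"tz":-0.11,"jaw":0.6},
  {"wx":0,"wy":0,"wz":0,"tx":0,"ty":-0.1165,"tz":-0.11,"jaw":0.6},
])

```text
t: 7.12
position: [485.5, -202.4, 67.8]
orientation: [-1.561, 0.198, -0.202]
wrist_force: [-0.5, 0.7, 0.7]
grip_width: 55.8
```

```bash
python3 st.py
```

```text
t 7.12 pos [ 485.5 -202.4   67.8] ydir [ 0.002  0.    -1.   ] zyaw 75.4 F [-0.5  0.7  0.7] grip 55.8 q [ 0.31  0.63  0.07  1.94 -0.07  0.57  1.74]
```

Call:
send_rows([
  {"wx":0,"wy":0,"wz":0,"tx":0,"ty":-0.001,"tz":-0.045,"jaw":0.6},
  {"wx":0,"wy":0,"wz":0,"tx":0,"ty":-0.001,"tz":-0.064,"jaw":0.6},
  {"wx":0,"wy":0,"wz":0,"tx":0,"ty":-0.001,"tz":-0.064,"jaw":0.6},
  {"wx":0,"wy":0,"wz":0,"tx":0,"ty":-0.001,"tz":-0.064,"jaw":0},
  {"wx":0,"wy":0,"wz":0,"tx":0,"ty":-0.001,"tz":-0.064,"jaw":0},
  {"wx":0,"wy":0,"wz":0,"tx":0,"ty":-0.001,"tz":-0.064,"jaw":0},
  {"wx":0,"wy":0,"wz":0,"tx":0,"ty":-0.001,"tz":-0.064,"jaw":0},
  {"wx":0,"wy":0,"wz":0,"tx":0,"ty":-0.001,"tz":-0.064,"jaw":0},
])

```text
t: 8.12
position: [484.5, -204.8, 3.0]
orientation: [-1.562, 0.201, -0.202]
wrist_force: [0.7, 0.1, 2.8]
grip_width: 19.8
```

```bash
python3 st.py
```

```text
t 8.12 pos [ 484.5 -204.8    3. ] ydir [ 0.001 -0.    -1.   ] zyaw 75.3 F [0.7 0.1 2.8] grip 19.8 q [ 0.33  0.74  0.05  1.98 -0.08  0.42  1.75]
```

Call:
send_rows([
  {"wx":0,"wy":0,"wz":0,"tx":0,"ty":0,"tz":0.06,"jaw":0},
  {"wx":0,"wy":0,"wz":0,"tx":0.002,"ty":0.02,"tz":0.115,"jaw":0},
  {"wx":0,"wy":0,"wz":3,"tx":0.014,"ty":0.07,"tz":0.15,"jaw":0},
  {"wx":0,"wy":0,"wz":6,"tx":0.024,"ty":0.125,"tz":0.16,"jaw":0},
  {"wx":0,"wy":0,"wz":9,"tx":0.036,"ty":0.185,"tz":0.16,"jaw":0},
  {"wx":0,"wy":0,"wz":11,"tx":0.047,"ty":0.245,"tz":0.16,"jaw":0},
  {"wx":0,"wy":0,"wz":11,"tx":0.058,"ty":0.3,"tz":0.16,"jaw":0},
  {"wx":0,"wy":0,"wz":11,"tx":0.068,"ty":0.35,"tz":0.16,"jaw":0},
])

```text
t: 9.12
position: [552.1, 147.4, 162.4]
orientation: [-1.57, 0.051, -0.05]
wrist_force: [0.8, -0.8, -0.9]
grip_width: 20.0
```

Call:
send_rows([
  {"wx":0,"wy":0,"wz":0,"tx":0.01,"ty":0.05,"tz":0,"jaw":0},
  {"wx":0,"wy":0,"wz":0,"tx":0.017,"ty":0.09,"tz":0,"jaw":0},
  {"wx":0,"wy":0,"wz":0,"tx":0.0215,"ty":0.111,"tz":0,"jaw":0},
  {"wx":0,"wy":0,"wz":0,"tx":0.0215,"ty":0.111,"tz":0,"jaw":0},
  {"wx":0,"wy":0,"wz":0,"tx":0.0215,"ty":0.111,"tz":0,"jaw":0},
])

```text
t: 9.75
position: [573.7, 254.3, 162.3]
orientation: [-1.572, 0.053, -0.052]
wrist_force: [0.7, -0.7, 0.1]
grip_width: 20.0
```

```bash
python3 st.py
```

```text
t 9.75 pos [573.7 254.3 162.3] ydir [-0.001 -0.002 -1.   ] zyaw 86.2 F [ 0.7 -0.7  0.1] grip 20.0 q [-0.48  0.63  0.05  1.56 -0.03  0.95  1.08]
```

Call:
send_rows([
  {"wx":0,"wy":0,"wz":0,"tx":0,"ty":0,"tz":-0.03,"jaw":0},
  {"wx":0,"wy":0,"wz":0,"tx":0,"ty":0,"tz":-0.055,"jaw":0},
  {"wx":0,"wy":0,"wz":0,"tx":0,"ty":0,"tz":-0.067,"jaw":0},
  {"wx":0,"wy":0,"wz":0,"tx":0,"ty":0,"tz":-0.067,"jaw":0},
  {"wx":0,"wy":0,"wz":0,"tx":0,"ty":0,"tz":-0.067,"jaw":0.32},
  {"wx":0,"wy":0,"wz":0,"tx":0,"ty":0,"tz":-0.067,"jaw":0.32},
  {"wx":0,"wy":0,"wz":0,"tx":0,"ty":0,"tz":-0.067,"jaw":0.32},
])

```text
t: 10.62
position: [574.2, 256.5, 96.4]
orientation: [-1.57, 0.05, -0.052]
wrist_force: [-0.1, -0.0, 0.5]
grip_width: 29.8
```

```bash
python3 st.py
```

```text
t 10.62 pos [574.2 256.5  96.4] ydir [ 0.001  0.    -1.   ] zyaw 86.3 F [-0.1 -0.   0.5] grip 29.8 q [-0.48  0.71  0.04  1.62 -0.04  0.81  1.08]
```

Call:
send_rows([
  {"wx":0,"wy":0,"wz":0,"tx":0,"ty":0,"tz":0.03,"jaw":0.32},
  {"wx":0,"wy":0,"wz":0,"tx":0,"ty":0,"tz":0.075,"jaw":0.32},
  {"wx":0,"wy":0,"wz":-4,"tx":-0.003,"ty":-0.05,"tz":0.08,"jaw":0.6},
  {"wx":0,"wy":0,"wz":-10,"tx":-0.007,"ty":-0.11,"tz":0.08,"jaw":0.6},
  {"wx":0,"wy":0,"wz":-16,"tx":-0.011,"ty":-0.17,"tz":0.08,"jaw":0.6},
  {"wx":0,"wy":0,"wz":-22,"tx":-0.015,"ty":-0.23,"tz":0.08,"jaw":0.6},
  {"wx":0,"wy":0,"wz":-27,"tx":-0.019,"ty":-0.29,"tz":0.08,"jaw":0.6},
  {"wx":0,"wy":0,"wz":-29.8,"tx":-0.023,"ty":-0.35,"tz":0.08,"jaw":0.6},
])

```text
t: 11.62
position: [550.9, -95.4, 176.2]
orientation: [-1.521, 0.458, -0.46]
wrist_force: [0.3, 0.5, 0.0]
grip_width: 56.1
```

```bash
python3 st.py;  python3 -c "
from h import *
c=cam('top');save(c,'t4.png',(50,130,250,300),3)"
```

```text
t 11.62 pos [550.9 -95.4 176.2] ydir [ 0.001 -0.    -1.   ] zyaw 56.4 F [0.3 0.5 0. ] grip 56.1 q [ 0.01  0.52  0.19  1.75 -0.13  0.88  1.24]
```

View pics/t4.png

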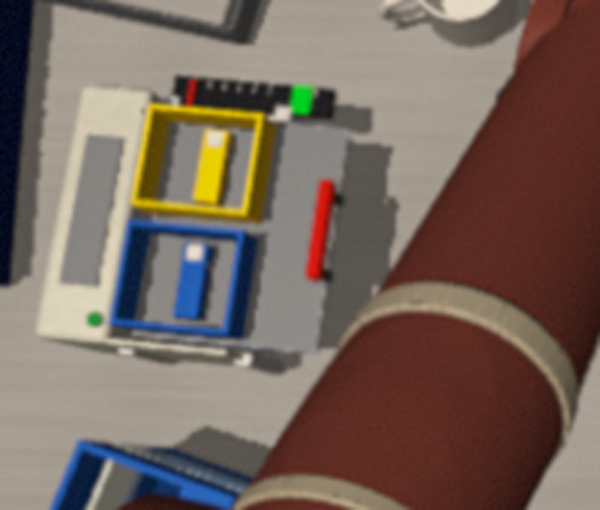

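Yellow clip in the yellow bay (crop 212,165), blue A in the blue bay (193,280). Now blue clip B.

Call:
send_rows([
  {"wx":0,"wy":0,"wz":0,"tx":-0.004,"ty":-0.06,"tz":0,"jaw":0.6},
  {"wx":0,"wy":0,"wz":0,"tx":-0.008,"ty":-0.115,"tz":-0.02,"jaw":0.6},
  {"wx":0,"wy":0,"wz":0,"tx":-0.011,"ty":-0.165,"tz":-0.05,"jaw":0.6},
  {"wx":0,"wy":0,"wz":0,"tx":-0.014,"ty":-0.205,"tz":-0.08,"jaw":0.6},
  {"wx":0,"wy":0,"wz":0,"tx":-0.0145,"ty":-0.226,"tz":-0.108,"jaw":0.6},
  {"wx":0,"wy":0,"wz":0,"tx":-0.0145,"ty":-0.226,"tz":-0.108,"jaw":0.6},
  {"wx":0,"wy":0,"wz":0,"tx":-0.0145,"ty":-0.226,"tz":-0.108,"jaw":0.6},
])

```text
t: 12.55
position: [537.6, -318.2, 68.7]
orientation: [-1.521, 0.456, -0.458]
wrist_force: [-0.3, -0.2, 0.4]
grip_width: 55.7
```

```bash
python3 st.py;  python3 -c "
from h import *
c=cam('side');save(c,'s5.png',(180,90,380,270),3)"
```

```text
t 12.55 pos [ 537.6 -318.2   68.7] ydir [ 0.002  0.001 -1.   ] zyaw 56.6 F [-0.3 -0.2  0.4] grip 55.7 q [ 0.41  0.75  0.15  1.66 -0.16  0.75  1.63]
```

View pics/s5.png

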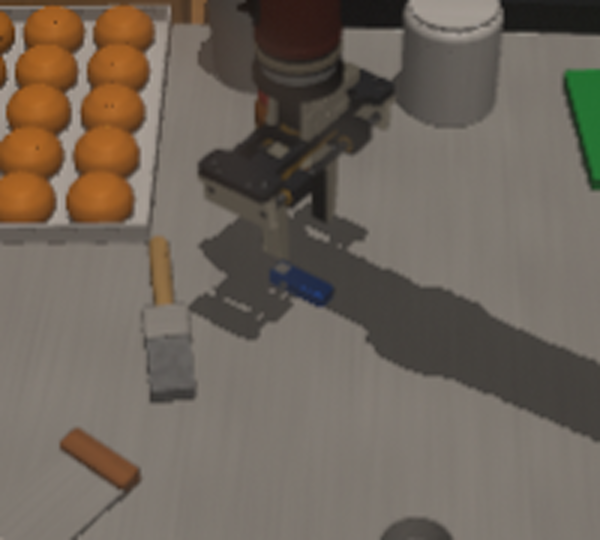

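The gripper stands over blue clip B (crop 300,283), and the jar is well behind it.

Call:
send_rows([
  {"wx":0,"wy":0,"wz":0,"tx":-0.001,"ty":-0.001,"tz":-0.045,"jaw":0.6},
  {"wx":0,"wy":0,"wz":0,"tx":-0.001,"ty":-0.001,"tz":-0.065,"jaw":0.6},
  {"wx":0,"wy":0,"wz":0,"tx":-0.001,"ty":-0.001,"tz":-0.065,"jaw":0.6},
  {"wx":0,"wy":0,"wz":0,"tx":-0.001,"ty":-0.001,"tz":-0.065,"jaw":0},
  {"wx":0,"wy":0,"wz":0,"tx":-0.001,"ty":-0.001,"tz":-0.065,"jaw":0},
  {"wx":0,"wy":0,"wz":0,"tx":-0.001,"ty":-0.001,"tz":-0.065,"jaw":0},
  {"wx":0,"wy":0,"wz":0,"tx":-0.001,"ty":-0.001,"tz":-0.065,"jaw":0},
  {"wx":0,"wy":0,"wz":0,"tx":-0.001,"ty":-0.001,"tz":-0.065,"jaw":0},
])

```text
t: 13.6
position: [535.4, -320.8, 2.9]
orientation: [-1.522, 0.458, -0.459]
wrist_force: [0.4, 0.4, 2.1]
grip_width: 20.1
```

```bash
python3 st.py
```

```text
t 13.6 pos [ 535.4 -320.8    2.9] ydir [ 0. -0. -1.] zyaw 56.5 F [0.4 0.4 2.1] grip 20.1 q [ 0.42  0.84  0.14  1.69 -0.17  0.62  1.64]
```

Call:
send_rows([
  {"wx":0,"wy":0,"wz":0,"tx":0,"ty":0,"tz":0.06,"jaw":0},
  {"wx":0,"wy":0,"wz":3,"tx":-0.002,"ty":0.03,"tz":0.11,"jaw":0},
  {"wx":0,"wy":0,"wz":8,"tx":-0.007,"ty":0.08,"tz":0.145,"jaw":0},
  {"wx":0,"wy":0,"wz":13,"tx":-0.012,"ty":0.135,"tz":0.16,"jaw":0},
  {"wx":0,"wy":0,"wz":18,"tx":-0.018,"ty":0.195,"tz":0.16,"jaw":0},
  {"wx":0,"wy":0,"wz":23,"tx":-0.024,"ty":0.255,"tz":0.16,"jaw":0},
  {"wx":0,"wy":0,"wz":28,"tx":-0.03,"ty":0.315,"tz":0.16,"jaw":0},
  {"wx":0,"wy":0,"wz":29.8,"tx":-0.035,"ty":0.375,"tz":0.16,"jaw":0},
])

```text
t: 14.6
position: [499.9, 56.0, 162.8]
orientation: [-1.57, 0.05, -0.051]
wrist_force: [1.4, -0.1, -0.0]
grip_width: 19.7
```

Call:
send_rows([
  {"wx":0,"wy":0,"wz":0,"tx":-0.006,"ty":0.06,"tz":0,"jaw":0},
  {"wx":0,"wy":0,"wz":0,"tx":-0.012,"ty":0.12,"tz":0,"jaw":0},
  {"wx":0,"wy":0,"wz":0,"tx":-0.017,"ty":0.17,"tz":0,"jaw":0},
  {"wx":0,"wy":0,"wz":0,"tx":-0.02,"ty":0.2,"tz":0,"jaw":0},
  {"wx":0,"wy":0,"wz":0,"tx":-0.02,"ty":0.208,"tz":0,"jaw":0},
  {"wx":0,"wy":0,"wz":0,"tx":-0.02,"ty":0.208,"tz":0,"jaw":0},
  {"wx":0,"wy":0,"wz":0,"tx":-0.02,"ty":0.208,"tz":0,"jaw":0},
])

```text
t: 15.48
position: [480.9, 259.9, 162.6]
orientation: [-1.572, 0.054, -0.054]
wrist_force: [0.9, -0.4, -0.2]
grip_width: 19.5
```

```bash
python3 st.py
```

```text
t 15.47 pos [480.9 259.9 162.6] ydir [-0.    -0.002 -1.   ] zyaw 86.1 F [ 0.9 -0.4 -0.2] grip 19.5 q [-0.56  0.52  0.04  1.8  -0.03  0.83  0.99]
```

Call:
send_rows([
  {"wx":0,"wy":0,"wz":0,"tx":0,"ty":0,"tz":-0.025,"jaw":0},
  {"wx":0,"wy":0,"wz":0,"tx":0,"ty":0,"tz":-0.045,"jaw":0},
  {"wx":0,"wy":0,"wz":0,"tx":0,"ty":0,"tz":-0.052,"jaw":0},
  {"wx":0,"wy":0,"wz":0,"tx":0,"ty":0,"tz":-0.052,"jaw":0},
  {"wx":0,"wy":0,"wz":0,"tx":0,"ty":0,"tz":-0.052,"jaw":0.32},
  {"wx":0,"wy":0,"wz":0,"tx":0,"ty":0,"tz":-0.052,"jaw":0.32},
  {"wx":0,"wy":0,"wz":0,"tx":0,"ty":0,"tz":-0.052,"jaw":0.32},
])

```text
t: 16.35
position: [480.6, 262.5, 111.1]
orientation: [-1.57, 0.05, -0.051]
wrist_force: [0.6, -0.3, 0.8]
grip_width: 29.9
```

Call:
send_rows([
  {"wx":0,"wy":0,"wz":0,"tx":0,"ty":0,"tz":0.03,"jaw":0.32},
  {"wx":0,"wy":0,"wz":0,"tx":0,"ty":0,"tz":0.075,"jaw":0.32},
  {"wx":0,"wy":0,"wz":0,"tx":0.01,"ty":-0.05,"tz":0.09,"jaw":0.5},
  {"wx":0,"wy":0,"wz":0,"tx":0.02,"ty":-0.09,"tz":0.09,"jaw":0.5},
  {"wx":0,"wy":0,"wz":0,"tx":0.04,"ty":-0.1085,"tz":0.09,"jaw":0.5},
  {"wx":0,"wy":0,"wz":0,"tx":0.04,"ty":-0.1085,"tz":0.09,"jaw":0.5},
  {"wx":0,"wy":0,"wz":0,"tx":0.04,"ty":-0.1085,"tz":0.09,"jaw":0.5},
])

```text
t: 17.23
position: [519.5, 155.2, 200.5]
orientation: [-1.569, 0.051, -0.049]
wrist_force: [0.4, -0.1, 0.1]
grip_width: 46.4
```

```bash
python3 st.py;  python3 -c "
from h import *
c=cam('top');save(c,'t6.png',(50,130,250,300),3)
c=cam('side');save(c,'s6.png',(180,280,400,420),3)"; python3 st.py
```

```text
t 17.23 pos [519.5 155.2 200.5] ydir [-0.001  0.001 -1.   ] zyaw 86.4 F [ 0.4 -0.1  0.1] grip 46.4 q [-0.36  0.47  0.05  1.76 -0.03  0.91  1.21]
t 17.32 pos [519.3 155.6 200.5] ydir [-0.001  0.001 -1.   ] zyaw 86.4 F [-0.1 -0.1  0.6] grip 46.5 q [-0.36  0.47  0.05  1.76 -0.03  0.91  1.21]
```

View pics/t6.png

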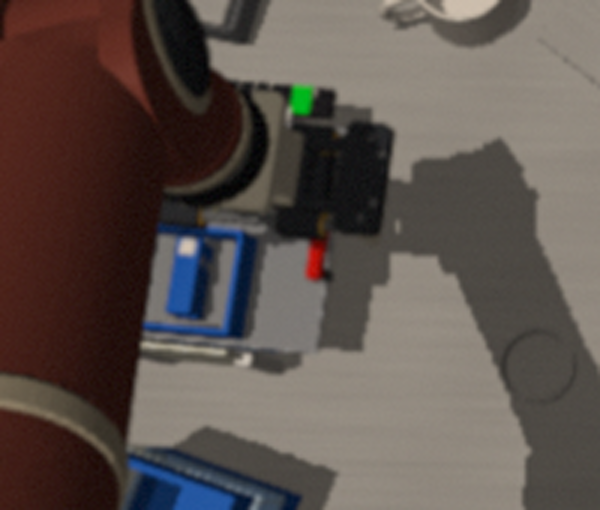

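View pics/s6.png

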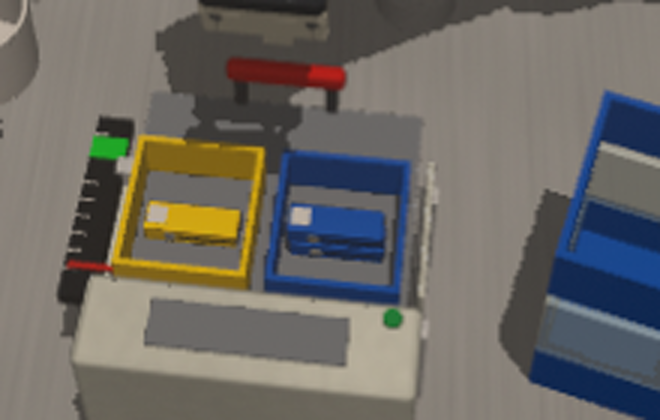

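All three clips are seen in their bays, with blue B stacked flat on blue A (side crop 335,230), yellow at (190,222), and the pointer still at closed. The gripper stands over the red handle. Descending and gripping it.

Call:
send_rows([
  {"wx":0,"wy":0,"wz":0,"tx":0.001,"ty":0,"tz":-0.05,"jaw":0.5},
  {"wx":0,"wy":0,"wz":0,"tx":0.001,"ty":0,"tz":-0.08,"jaw":0.5},
  {"wx":0,"wy":0,"wz":0,"tx":0.001,"ty":0,"tz":-0.0925,"jaw":0.5},
  {"wx":0,"wy":0,"wz":0,"tx":0.001,"ty":0,"tz":-0.0925,"jaw":0.5},
  {"wx":0,"wy":0,"wz":0,"tx":0.001,"ty":0,"tz":-0.0925,"jaw":0},
  {"wx":0,"wy":0,"wz":0,"tx":0.001,"ty":0,"tz":-0.0925,"jaw":0},
  {"wx":0,"wy":0,"wz":0,"tx":0.001,"ty":0,"tz":-0.0925,"jaw":0},
  {"wx":0,"wy":0,"wz":0,"tx":0.001,"ty":0,"tz":-0.0925,"jaw":0},
], squeeze=35)

```text
t: 18.32
position: [521.7, 155.1, 108.7]
orientation: [-1.568, 0.05, -0.052]
wrist_force: [0.5, 2.6, 0.6]
grip_width: 11.8
```

```bash
python3 st.py
```

```text
t 18.32 pos [521.7 155.1 108.7] ydir [ 0.001  0.002 -1.   ] zyaw 86.3 F [0.5 2.6 0.6] grip 11.8 q [-0.35  0.59  0.04  1.86 -0.04  0.69  1.21]
```

Call:
send_rows([
  {"wx":0,"wy":0,"wz":0,"tx":-0.0007,"ty":-0.011,"tz":0,"jaw":0},
  {"wx":0,"wy":0,"wz":0,"tx":-0.0014,"ty":-0.022,"tz":0,"jaw":0},
  {"wx":0,"wy":0,"wz":0,"tx":-0.0021,"ty":-0.033,"tz":0,"jaw":0},
  {"wx":0,"wy":0,"wz":0,"tx":-0.0028,"ty":-0.044,"tz":0,"jaw":0},
  {"wx":0,"wy":0,"wz":0,"tx":-0.0035,"ty":-0.055,"tz":0,"jaw":0},
  {"wx":0,"wy":0,"wz":0,"tx":-0.0042,"ty":-0.066,"tz":0,"jaw":0},
  {"wx":0,"wy":0,"wz":0,"tx":-0.005,"ty":-0.077,"tz":0,"jaw":0},
  {"wx":0,"wy":0,"wz":0,"tx":-0.0058,"ty":-0.09,"tz":0,"jaw":0},
], squeeze=35)

```text
t: 19.32
position: [516.0, 68.4, 108.7]
orientation: [-1.564, 0.047, -0.05]
wrist_force: [0.2, 9.6, 1.3]
grip_width: 11.4
```

Call:
send_rows([
  {"wx":0,"wy":0,"wz":0,"tx":0,"ty":0,"tz":0,"jaw":0},
  {"wx":0,"wy":0,"wz":0,"tx":0,"ty":0,"tz":0,"jaw":0},
  {"wx":0,"wy":0,"wz":0,"tx":0,"ty":0,"tz":0,"jaw":0},
  {"wx":0,"wy":0,"wz":0,"tx":0,"ty":0,"tz":0,"jaw":0},
  {"wx":0,"wy":0,"wz":0,"tx":0,"ty":0,"tz":0,"jaw":0},
])

```text
t: 19.95
position: [516.0, 67.8, 108.7]
orientation: [-1.565, 0.048, -0.05]
wrist_force: [0.0, 7.6, 2.0]
grip_width: 11.3
```

```bash
python3 st.py;  python3 -c "
from h import *
c=cam('top');save(c,'t7.png',(50,130,250,300),3)
c=cam('side');save(c,'s7.png',(180,280,400,420),3)"; python3 st.py
```

```text
t 19.95 pos [516.   67.8 108.7] ydir [ 0.002  0.005 -1.   ] zyaw 86.4 F [0.  7.6 2. ] grip 11.3 q [-0.19  0.56  0.03  1.93 -0.03  0.65  1.37]
t 20.05 pos [516.   67.8 108.7] ydir [ 0.002  0.005 -1.   ] zyaw 86.4 F [1.1 7.8 1.1] grip 11.6 q [-0.19  0.56  0.03  1.93 -0.03  0.65  1.37]
```

View pics/t7.png

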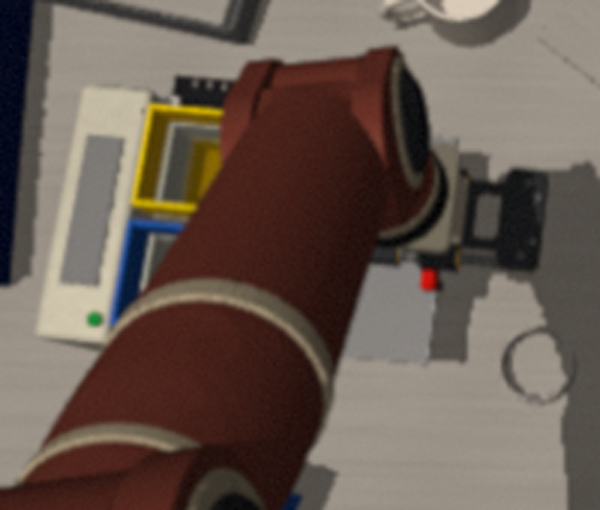

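View pics/s7.png

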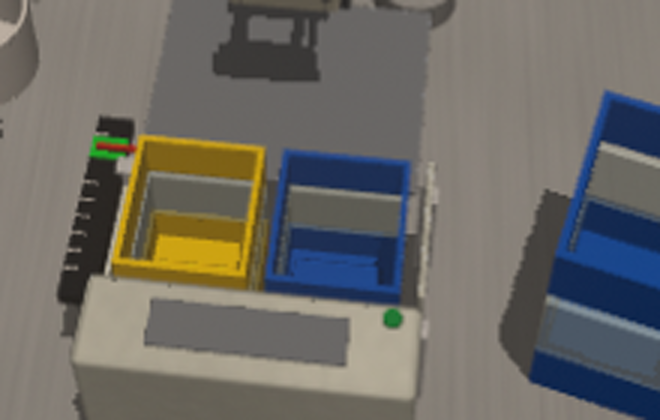

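The pointer stands inside the green band (crop 118,148) and the bays have no floor. Now checking that the clips are in the trays.

```bash
python3 -c "
from h import *
c=cam('side')
im=c['color'][318:392,200:330]; im=np.clip(im.astype(float)*1.6,0,255).astype(np.uint8); im=cv2.cvtColor(im,cv2.COLOR_RGB2BGR)
cv2.imwrite('pics/s8.png',cv2.resize(im,None,fx=6,fy=6,interpolation=cv2.INTER_CUBIC))
L=np.array([527.4,260]);X=np.array([.0645,.998]);Y=np.array([-.998,.0645])
h=c['hsv'].astype(int)
print('pointer px',[ce.round(1).tolist() for m,s,ce in comps(c,(0,180,80),(6,255,255),6) if ce[0]<240 and ce[1]>300],'green',[(ce.round(1).tolist(),s[:4].tolist()) for m,s,ce in comps(c,(50,150,60),(70,255,255),6) if ce[0]<240])
"
```

```text
pointer px [[217.5, 328.7]] green [([215.5, 329.0], [210, 326, 13, 7])]
```

View pics/s8.png

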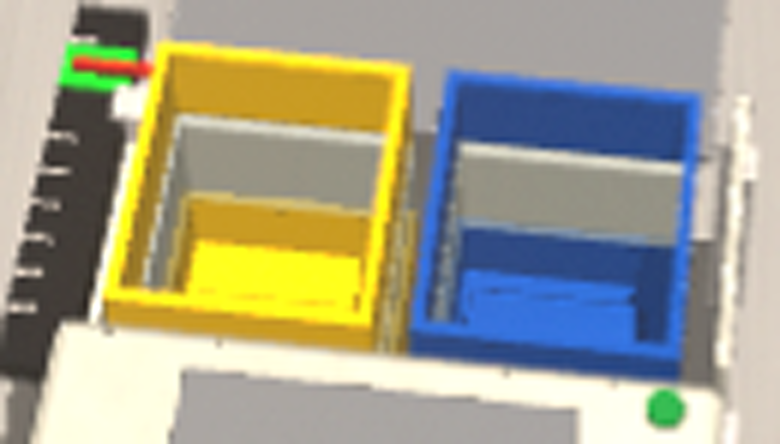

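```bash
python3 -c "
from h import *
c=cam('top')
im=c['color'][158:250,80:170]; im=np.clip(im.astype(float)*1.5,0,255).astype(np.uint8); a=cv2.resize(cv2.cvtColor(im,cv2.COLOR_RGB2BGR),None,fx=6,fy=6,interpolation=cv2.INTER_CUBIC)
cv2.imwrite('pics/t9.png',a)
c=cam('side')
im=c['color'][355:385,222:312].astype(float); im=np.clip((im-im.min((0,1)))/(im.max((0,1))-im.min((0,1)))*255,0,255).astype(np.uint8)
cv2.imwrite('pics/s9.png',cv2.resize(cv2.cvtColor(im,cv2.COLOR_RGB2BGR),None,fx=8,fy=8,interpolation=cv2.INTER_NEAREST))
"; python3 st.py
```

```text
t 20.2 pos [516.   67.8 108.7] ydir [ 0.002  0.005 -1.   ] zyaw 86.4 F [0.3 7.6 0.9] grip 11.9 q [-0.19  0.56  0.03  1.93 -0.03  0.65  1.37]
```

View pics/t9.png

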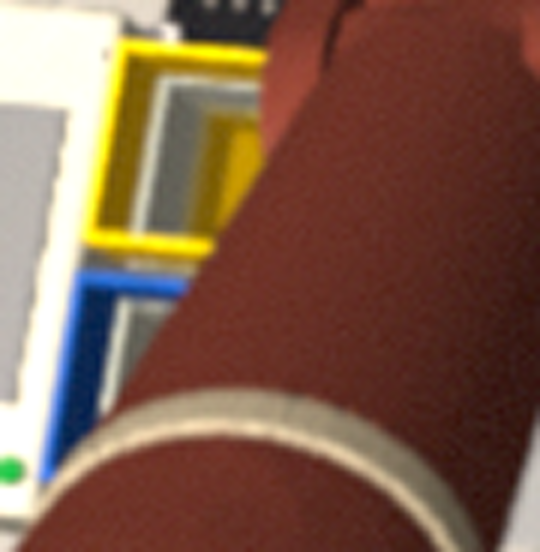

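View pics/s9.png

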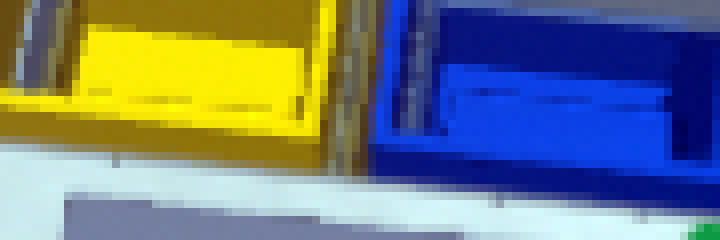

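The tray crops show a clip-length edge (about 24 px, roughly 60 mm) on each tray floor: yellow at crop (80–270, 100) and blue at (450–660, 95). Neither bay holds anything, the grip is steady at 7.6 N, and the pointer is mid-band. Handing in.

```bash
python3 -c "
from bench import ticket
print(ticket.hand_in())"; python3 st.py
```

```text
the job is handed in; nothing more can be done
None
the job is handed in; nothing more can be done
```

I put all three clips into the loader bays of their colour and pulled the gate to the green band. I handed the job in with the gripper still holding it there, at about 20 s on the robot's clock. The hand-in gives no verdict.

- **Clips in the bays:** before the pull, both views showed the clips let go on the closed gate. The second blue clip lay flat on top of the first, and the yellow one was alone in its bay. I used the loader's own blue bay, which is smaller than the separate blue bin beside it.
- **Gate:** after the pull the red pointer stood mid-band, about 87–90 mm of travel. The arm was still, with about 7.6 N pulling back on it and the bar in the jaws at about 11.6 mm.
- **Clips in the trays:** this was only partly seen, because the arm and the rims hid most of the tray floors. The bays showed no floor and nothing was seen left in them. A clip-length edge showed in each tray, but I did not see the second blue clip separately.
- **Bystanders:** none was touched, as far as the pictures and forces showed. I did not re-measure their positions at the end.

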